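# Centre the slide with the viewer's thumbwheel

## Robot

A 7-joint arm with a two-finger parallel gripper is mounted at the origin on the work surface. World frame = base frame: x ahead of the robot, y to its left, z up, the work surface at z = 0. Lengths are in mm, angles in rad, forces in N, time in s.
With the tool pointing down it reaches from about 375 to 925 mm from the base axis. Payload 3.1 kg.
Tool frame: the origin (TCP) lies at the very end of the fingers, on their centre line; the grasp point (between the pads) lies 19 mm behind it (robot.pinch_z is the distance from the TCP to the grasp point, in mm); z points along the fingers, y is the direction in which the jaws open and shut (so a half turn about z gives the same grasp; the last joint's range is limited). The gripper opens to 85 mm and grips with 20 to 120 N. Pads are 22 mm wide; open, the fingers measure 114 mm over their backs; the gripper's body (76 mm by 85 mm) begins 54 mm behind the grasp point. The pads swing forward as they close: fully open they stand 13 mm farther back than shut.
Start: joints at [1.022, 0.383, 0.044, 1.598, -0.018, 1.161, -0.05], TCP at [283.215, -585.058, 231.269] pointing down, gripper open.
Joint ranges: [-2.61, 2.61], [-0.41, 2.15], [-1.48, 1.57], [0, 2.5], [-1.57, 4.71], [0.05, 1.97], [-2.85, 2.85]. Speed limits (rad/s): [2.79, 2.79, 3.14, 3.14, 3.14, 3.14, 3.14].

## Interface

Orientations are given as a unit quaternion [w, x, y, z].
In Python, from plant import robot gives the robot as it stands. The module is installed in compiled form; this text tells all that it offers.
- The arm moves only by the shell command python3 -m creep 'ROWS'. ROWS is JSON, a list of rows, each an object with "hand": the finger opening in cm, from 0 to 8.54; "linear": the shift along the world's x, y, z in cm, a list of three; "angular": the turn, a rotation vector about the world's x, y, z in rad, a list of three. In form: [{"hand": hand, "linear": [x, y, z], "angular": [rx, ry, rz]}, ...]. A call has 1 to 12 rows; each row is the pose to reach, as a shift and turn from the pose measured when the call began; what a row does not reach only later rows make up. A row lasts 1/10 s, in which the tool goes at most 50 mm and 8.59 degrees, less where a joint would pass 70% of its speed; a pose out of reach is approached as far as the arm can. A call with a gripper value outside its range is refused whole. The fingers move at their own pace and stop on an object; the grip force is fixed at half the most. Time passes only in rows, so rows that repeat a pose let the fingers close. It gives the time, the measured TCP pose, the force and the opening at its end, in the units of the state.
- robot.read_state(): the state, without advancing time (a new reading comes with each control period).
- robot.capture(name): name is "scene" or "top" or "wrist"; returns the picture (384x512x3 uint8, blue, green, red); there is no depth.
- robot.camera_info(name): a dict with "intrinsics" (3x3 intrinsics, pixels), "k1" (the pictures are not rectified: a ray, as slopes to the right and down, at radius r is drawn at 1 + k1 r^2 times it, then the intrinsics apply), "pose" (4x4, takes a point from camera to world coordinates); the wrist camera has in their place "hand_eye" (4x4, takes a point from camera to tool coordinates, whose origin is the TCP and whose axes are the flange's). Camera axes: x right, y up, looking along -z (the intrinsics and any distortion apply to the point x, -y, -z); pixel columns grow to the right and rows downward; lengths in mm; the calibration is good to about 2 mm. A picture is of the moment at which its call begins: read the wrist's pose just before it. camera_info takes no time and is no camera call.
- robot.close_job(): hands the job in, once; it reports no verdict.
Trained networks look in the newest picture that a camera, given by its name, has taken for a name from the list of things; names that differ only in an ending like _2 or _b are one class to them, and where a whole thing is asked for, a point or a joint stands for the part that bears it (a point fixed in the world has none). Each returns a list of dicts, best first, with "conf" (0 to 1); they miss things now and then, are a little off and sometimes report something else, mostly with a low value. They report only what shows in the picture. A call takes as long as a camera call. They do not tell look-alikes from the thing itself.
- robot.find_in(label, camera): "point" ([x, y, z] in mm, in world coordinates, good to about 4 mm: the middle of the surface that is visible of it).
- robot.trace(label, camera): "mask" (384x512 bool, what is visible of it).
- robot.landmark_of(label, camera): "point" ([x, y, z] in mm, in world coordinates, good to about 4 mm: a listed point, or the origin of a listed thing).
The state is a dict: "t": time; "joint_pos": joint angles; "joint_velocities": joint speeds; "effort": joint torques, N m; "tcp_pos": TCP position; "tool_rot": TCP orientation; "wrist_force": force on the tool from outside, world axes, zero at the start; "moment": the same for the moment, N m; "opening": finger opening in mm.
Only numpy, scipy, OpenCV 4.12 (cv2) and the standard library are available. Lean on these libraries where they do the work, as an engineer would, in place of code of your own. Each camera call takes 0.05 s, during which the arm holds its last target.

## Task

On the slide viewer, centre the glass slide over the round viewing window by rolling the viewer's recessed thumbwheel with a fingertip, then let go of the wheel. Do not touch the slide or its carriage, and leave the dimmer wheel on the lamp box beside it as it is set.

Things in the scene. Friction and masses are not known exactly. Their poses are not given: they have to be found in the camera images.
- viewer: Slide viewer: fixed white box 150 (x) by 250 (y) by 80 mm high, grey deck. Origin under its centre; x points away from the robot, y left along the carriage's travel. Round window at x 35, y 0. Thumbwheel in a 64 (y) by 28 mm deck slot at x -45, y 0. Slide carriage over x 7 to 63, up to 18 mm above the deck on two steel rails, its white pointer from x -5.
- wheel_top (a point): Top of the viewer's thumbwheel, 94 mm up; fixed to the viewer, same axes. Black ribbed roller, 80 mm across, 22 wide, axle along x, top 14 mm exposed. Wheel, rails and carriage are sprung together: they give up to 6 mm downwards, about 3 N at first, 6 N at the bottom. A fingertip pressed 3 to 5 mm down and drawn along y rolls it, up to about 45 mm a stroke. It stays where left.
- carriage (a joint): Slide carriage (black frame 104 by 56 mm, glass slide 76 by 26 mm) along the viewer's y, in m: 0 = slide centred over the window, white pointer at the white line on the deck; positive towards +y. Starts 25 to 60 mm towards +y; runs from -58 to 68 mm. Geared to the thumbwheel: it moves as far as the top of the rim, in the same direction.
- dimmer (a joint): Angle (rad) of the dimmer, a smaller thumbwheel (60 mm across, 12 wide, 10 mm exposed) on the lamp box: a fixed white box 140 by 130 by 80 mm high with black slits and no carriage, standing left or right of the viewer. Its wheel lies 30 mm to the near side of the box's middle. Starts at 0; leave it.
Things that resemble listed ones, but are neither listed nor needed, are in the scene too. Leave any yellow look-alike of the part that bears dimmer alone.

How it is judged (in metres and radians):
At the end, for the whole second after the job is handed in: The slide carriage stands still within 10 mm of centred over the window, the dimmer wheel is within 0.2 rad of where it started (value of joint carriage between -0.01 and 0.01 m and velocity of joint carriage between -0.005 and 0.005 m/s and value of joint dimmer between -0.2 and 0.2 rad); the robot touches nothing.
It fails at once if the slide or its carriage is touched (contact force between any of the fingers, the arm and carriage above 0.5 N).
It fails at once if the lamp box's dimmer wheel is turned (value of joint dimmer above 0.2 rad or value of joint dimmer below -0.2 rad).
It also fails if it takes over 45 s, if anything falls off the work surface, if the arm or the gripper's body presses on something with over 40 N, if the wrist force passes 120 N, or if a joint passes its speed limit or range.

## Working session

There is one attempt and no reset: what is moved stays moved. The work goes in short steps, Python scripts to look and compute and a shell command to move; the robot and the scene stay as the last step left them, time stands still between calls to the robot, and variables do not carry over. Pictures are saved under pics/ and viewed, and the job is handed in when it is done.

```bash
mkdir -p pics
cat > h.py <<'E'
import numpy as np, cv2
from plant import robot
def cap(n,f):
    im=robot.capture(n); cv2.imwrite('pics/'+f,im); return im
def proj(n,P,pose=None):
    ci=robot.camera_info(n); K=np.array(ci['intrinsics']); T=np.array(ci['pose']) if pose is None else pose
    p=np.linalg.inv(T)@np.append(P,1); s=np.array([p[0],-p[1]])/-p[2]
    s=s*(1+ci['k1']*(s@s)); return (K@np.append(s,1))[:2]
def ray(n,uv,pose=None):
    ci=robot.camera_info(n); K=np.array(ci['intrinsics']); T=np.array(ci['pose']) if pose is None else pose
    d=np.linalg.inv(K)@np.array([uv[0],uv[1],1]); d=d[:2]; s=d.copy()
    for _ in range(20): s=d/(1+ci['k1']*(s@s))
    return T[:3,3], T[:3,:3]@np.array([s[0],-s[1],-1])
def onz(n,uv,z,pose=None):
    o,d=ray(n,uv,pose); return o+d*(z-o[2])/d[2]
def st():
    s=robot.read_state()
    print(s['t'],np.round(s['tcp_pos'],1),np.round(s['tool_rot'],3),np.round(s['wrist_force'],2),s['opening'])
E
python3 - <<'E'
from h import *
st()
for c in ['scene','top']:
    cap(c,c+'1.png')
    for l in ['viewer','wheel_top','carriage','dimmer']:
        print(c,l,[(np.round(d['point'],1),round(d['conf'],2)) for d in robot.landmark_of(l,c)] if l in('viewer','wheel_top') else '',[(np.round(d['point'],1),round(d['conf'],2)) for d in robot.find_in(l,c)] if l!='wheel_top' else '')
st()
E
```

```text
0.0 [ 282.8 -584.2  229.9] [-0.001  0.975  0.224 -0.   ] [ 1.   -0.21 -0.37] 85.23490183089069
scene viewer [(array([619.8, 140.6,   0. ]), 0.62)] [(array([643.7, 130.6,  81.1]), 0.82)]
scene wheel_top [] 
scene carriage  [(array([661.6, 179.1,  94.4]), 0.59)]
scene dimmer  [(array([ 541.5, -620.3,   89.3]), 0.62), (array([640. , 126.9,  82.1]), 0.6), (array([ 360.2, -164.2,   85.3]), 0.57), (array([ 473.5, -380.6,   87.5]), 0.57)]
top viewer [(array([617.4, 141. ,   1.3]), 0.74)] [(array([611.8, 128.7,  80.8]), 0.92)]
top wheel_top [(array([572.3, 144.1,  94.8]), 0.63)] 
top carriage  [(array([655.5, 173.3,  97. ]), 0.91)]
top dimmer  [(array([ 542.1, -617.9,   82.9]), 0.55)]
0.6 [ 283.2 -585.1  231.3] [-0.     0.975  0.224 -0.   ] [ 0.25  0.73 -0.05] 85.22919603281223
```

View pics/scene1.png

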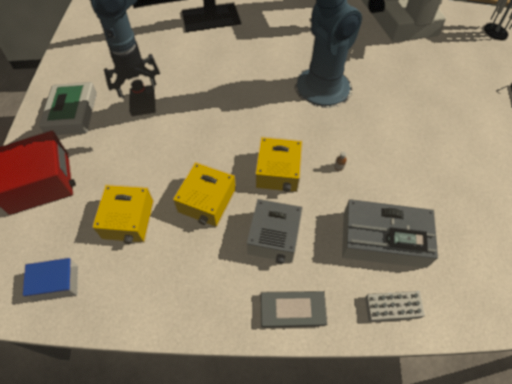

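View pics/top1.png

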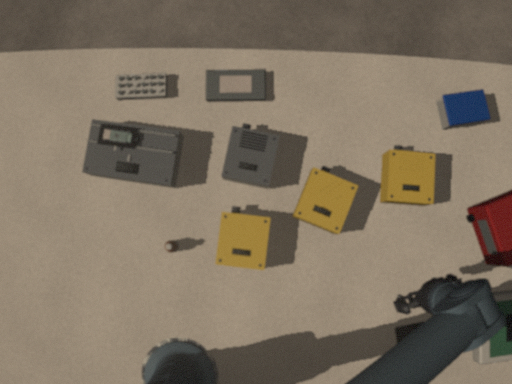

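The scene picture shows the arm at top left and the dark viewer with its carriage at (390,235). The grey lamp box with slits is beside it at (275,232), and three yellow look-alikes are at (280,163), (205,193) and (124,213). In the top picture the viewer is at (133,153), its wheel at (127,168), the lamp-box dimmer at (248,166), and the yellow wheels at (242,252), (322,211) and (411,188).

Possible mistakes for the viewer's wheel are the lamp-box dimmer and the three yellow wheels. I choose the wheel at (127,168) because its box is the only one with a carriage and rails. Next is a close crop.

Run:
```python
from h import *
im=cv2.imread('pics/top1.png'); c=im[110:200,75:195]; cv2.imwrite('pics/crop1.png',cv2.convertScaleAbs(cv2.resize(c,None,fx=6,fy=6,interpolation=cv2.INTER_CUBIC),alpha=1.8))
im=cv2.imread('pics/scene1.png'); c=im[190:275,335:445]; cv2.imwrite('pics/crop2.png',cv2.convertScaleAbs(cv2.resize(c,None,fx=6,fy=6,interpolation=cv2.INTER_CUBIC),alpha=1.8))
```

```text
(no output)
```

View pics/crop1.png

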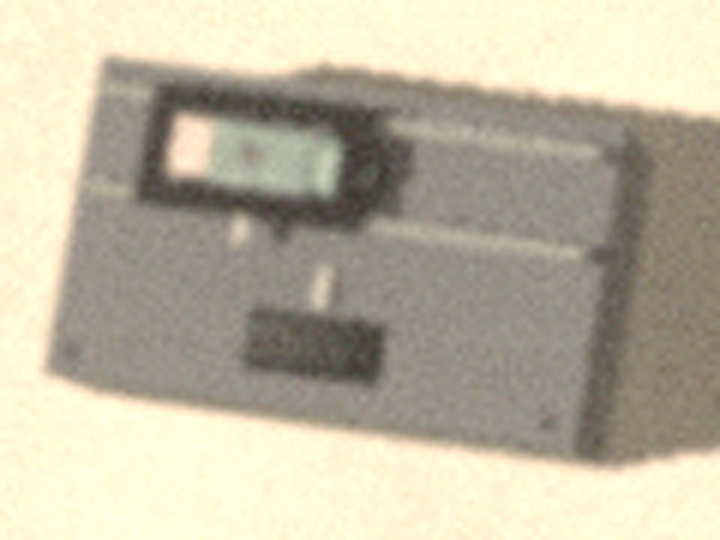

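View pics/crop2.png

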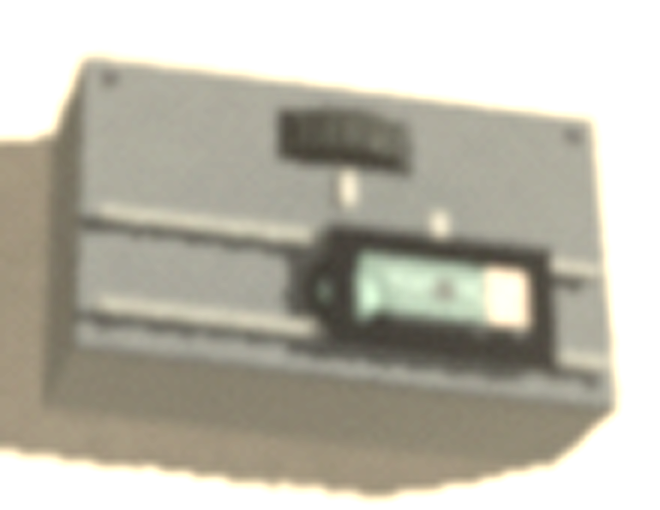

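The top crop shows the wheel in its slot at crop (315,345), the deck line at (322,288), and the carriage pointer at (240,230), which lies to +y. This is the viewer. Next I measure its pose and the offset.

Run:
```python
from h import *
t=lambda u,v:(75+(u-2.5)/6,110+(v-2.5)/6)
s=lambda u,v:(335+(u-2.5)/6,190+(v-2.5)/6)
C=[onz('top',t(*p),80)[:2] for p in [(105,60),(628,128),(578,455),(45,372)]]
C=np.array(C);print(np.round(C,1),np.linalg.norm(C-np.roll(C,1,0),axis=1)); c=C.mean(0);print('c top',c)
e=(C[0]+C[3]-C[1]-C[2]);print('yaw',np.arctan2(-e[0],e[1]))
D=np.array([onz('scene',s(*p),80)[:2] for p in [(612,405),(75,345),(85,60),(592,122)]]);print(np.round(D,1),D.mean(0))
e=(D[0]+D[3]-D[1]-D[2]);yaw=np.arctan2(-e[0],e[1]);print('yaw',yaw)
for n,f,w,l,p in [('top',t,(315,343),(322,288),(240,230)),('scene',s,(345,137),(348,190),(440,224))]:
    print(n,'wheel',onz(n,f(*w),88),'line',onz(n,f(*l),80),'ptr@90',onz(n,f(*p),90))
```

```text
[[705.2 253.2]
 [676.4   6.3]
 [527.8  22. ]
 [559.7 271.3]] [146.65762354 248.51675821 149.43885188 251.39849548]
c top [617.2727526  138.18581089]
yaw -0.12150364500808943
[[708.  253.4]
 [680.6   7.6]
 [534.4  25.9]
 [563.1 272.7]] [621.53042568 139.88352802]
yaw -0.11355101441455724
top wheel [574.35645059 142.30055506  88.        ] line [600.57198453 142.80695909  80.        ] ptr@90 [624.72261777 179.64544864  90.        ]
scene wheel [577.60143728 144.24826835  88.        ] line [601.31495085 144.63179809  80.        ] ptr@90 [623.12760357 182.19613937  90.        ]
```

```bash
python3 -m creep '[{"hand":0,"linear":[10,25,-2],"angular":[0,0,-0.15]},{"hand":0,"linear":[28,70,-4],"angular":[0,0,-0.57]},{"hand":0,"linear":[28,70,-4],"angular":[0,0,-0.57]},{"hand":0,"linear":[28,70,-4],"angular":[0,0,-0.57]},{"hand":0,"linear":[28,70,-4],"angular":[0,0,-0.57]},{"hand":0,"linear":[28,70,-4],"angular":[0,0,-0.57]},{"hand":0,"linear":[28,70,-4],"angular":[0,0,-0.57]},{"hand":0,"linear":[28,70,-4],"angular":[0,0,-0.57]},{"hand":0,"linear":[28,70,-4],"angular":[0,0,-0.57]},{"hand":0,"linear":[28,70,-4],"angular":[0,0,-0.57]},{"hand":0,"linear":[28,70,-4],"angular":[0,0,-0.57]},{"hand":0,"linear":[28,70,-4],"angular":[0,0,-0.57]}]'
```

```text
t: 1.8
tcp_pos: [505.6, -29.2, 199.9]
tool_rot: [0.0, 0.998, -0.06, 0.001]
wrist_force: [0.6, 0.1, -0.6]
opening: 0.3
```

```bash
python3 -m creep '[{"hand":0,"linear":[6.9,17.3,-2],"angular":[0,0,0]},{"hand":0,"linear":[6.9,17.3,-2],"angular":[0,0,0]},{"hand":0,"linear":[6.9,17.3,-2],"angular":[0,0,0]},{"hand":0,"linear":[6.9,17.3,-2],"angular":[0,0,0]},{"hand":0,"linear":[6.9,17.3,-2],"angular":[0,0,0]},{"hand":0,"linear":[6.9,17.3,-2],"angular":[0,0,0]}]'
python3 - <<'E'
from h import *
s=robot.read_state(); cap('wrist','w1.png'); st()
from scipy.spatial.transform import Rotation as R
T=np.eye(4); q=s['tool_rot']; T[:3,:3]=R.from_quat([q[1],q[2],q[3],q[0]]).as_matrix(); T[:3,3]=s['tcp_pos']
np.save('T1.npy',T@np.array(robot.camera_info('wrist')['hand_eye']))
for l in ['wheel_top','viewer']: print(l,[(np.round(d['point'],1),round(d['conf'],2)) for d in robot.landmark_of(l,'wrist')])
print([(np.round(d['point'],1),round(d['conf'],2)) for d in robot.find_in('carriage','wrist')])
E
```

```text
t: 2.4
tcp_pos: [574.4, 145.2, 179.6]
tool_rot: [0.0, 0.998, -0.058, 0.0]
wrist_force: [0.0, -0.8, -0.3]
opening: -0.4
2.45 [574.5 143.  179.6] [ 0.001  0.998 -0.06   0.   ] [-0.02 -0.34  0.27] -0.19354447560259322
wheel_top [(array([574.6, 148. ,  97. ]), 0.88)]
viewer [(array([619.5, 142.4,   0.9]), 0.85)]
[(array([658.3, 178.4,  99.2]), 0.87)]
```

View pics/w1.png

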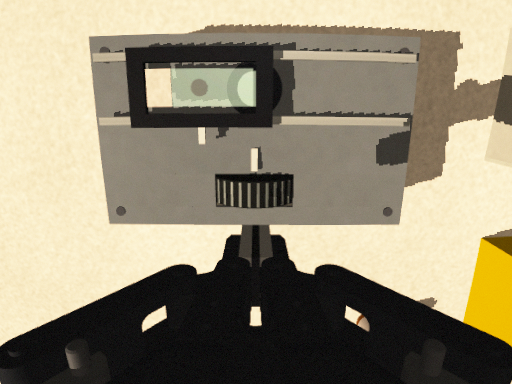

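The wrist view shows the wheel at (254,191), the deck line at (255,158), the pointer at (201,135), and the closed fingertips at (256,228), lined up with the wheel.

Run:
```python
from h import *
T=np.load('T1.npy')
C=np.array([onz('wrist',p,80,T)[:2] for p in [(91,37),(419,38),(400,224),(110,224)]])
print(C,C.mean(0),np.linalg.norm(C-np.roll(C,1,0),axis=1)); e=C[0]+C[3]-C[1]-C[2];yaw=np.arctan2(-e[0],e[1]);print(yaw)
y=np.array([-np.sin(yaw),np.cos(yaw)]);x=np.array([np.cos(yaw),np.sin(yaw)])
print('wheel',C.mean(0)-45*x)
L=onz('wrist',(255,158),80,T);P=onz('wrist',(201,135),90,T)
print(L,P,(P-L)[:2]@y, onz('wrist',(254,191),88,T), 'line local',(L[:2]-C.mean(0))@x,(L[:2]-C.mean(0))@y,'ptr',(P[:2]-C.mean(0))@x)
for z in (82,86,94): print(z,(onz('wrist',(201,135),z,T)-L)[:2]@y)
```

```text
[[707.62852979 253.08975161]
 [678.26530228   8.94128944]
 [530.87455659  24.67555309]
 [559.7315213  272.03549363]] [619.12497749 139.68552194] [149.10555409 245.90785004 148.22819896 249.03747629]
-0.11790270051170841
wheel [574.43738889 144.97885973]
[601.51772383 141.69312589  80.        ] [625.18905561 179.71707323  90.        ] 40.544419348748974 [576.75606474 145.37902811  88.        ] line local -17.72116963658644 -0.07747026400330959 ptr 1.3130779028862731
82 41.95867019998859
86 41.251544774368796
94 39.83729392312917
```

```bash
python3 -m creep '[{"hand":0,"linear":[0.2,1.4,-4],"angular":[0,0,0]},{"hand":0,"linear":[0.2,1.4,-7],"angular":[0,0,0]},{"hand":0,"linear":[0.2,1.4,-8],"angular":[0,0,0]},{"hand":0,"linear":[0.2,1.4,-8],"angular":[0,0,0]}]'
python3 - <<'E'
from h import *
st()
for _ in range(3): cap('wrist','w2.png'); st()
E
```

```text
t: 3.0
tcp_pos: [575.2, 153.1, 98.2]
tool_rot: [0.002, 0.998, -0.062, -0.001]
wrist_force: [-0.2, -0.2, 0.8]
opening: -0.2
3.0 [575.2 153.1  98.2] [ 0.002  0.998 -0.062 -0.001] [-0.18 -0.16  0.8 ] -0.2208258260506174
3.05 [576.7 153.8 100. ] [ 0.001  0.998 -0.062  0.001] [ 0.59 -0.18  0.58] -0.011451831861233545
3.1 [577.7 154.5 101.2] [ 0.001  0.998 -0.062  0.002] [ 0.    0.68 -0.75] -0.17626510116886412
3.15 [578.3 154.9 101.8] [ 0.     0.998 -0.062  0.002] [-0.7   0.56  0.47] 0.0021176621095780473
```

View pics/w2.png

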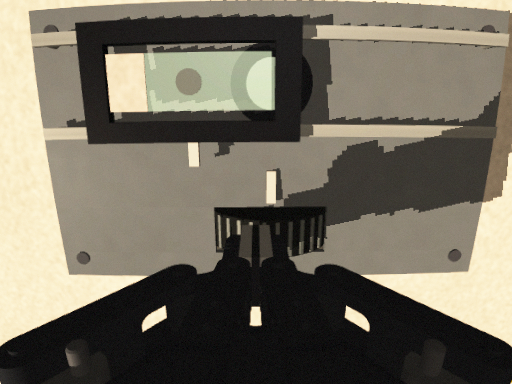

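The tip sits just over the wheel at (257,225), with the wheel spanning (215–326, 207–252). The arm was still settling, so I let it settle.

```bash
python3 -m creep '[{"hand":0,"linear":[0,0,0],"angular":[0,0,0]},{"hand":0,"linear":[0,0,0],"angular":[0,0,0]},{"hand":0,"linear":[0,0,0],"angular":[0,0,0]},{"hand":0,"linear":[0,0,0],"angular":[0,0,0]}]'
python3 - <<'E'
from h import *
st()
for _ in range(3): robot.capture('wrist'); st()
E
```

```text
t: 3.55
tcp_pos: [578.5, 155.0, 102.3]
tool_rot: [0.0, 0.998, -0.062, 0.003]
wrist_force: [0.5, -0.4, 0.1]
opening: -0.1
3.55 [578.5 155.  102.3] [ 0.     0.998 -0.062  0.003] [ 0.47 -0.42  0.05] -0.052393004775263576
3.6 [578.3 155.  102.1] [ 0.     0.998 -0.062  0.003] [-0.25  0.28 -0.68] -0.05258194291636124
3.65 [578.2 155.  101.9] [ 0.     0.998 -0.062  0.002] [-0.8  -0.23  0.44] -0.24608258316496104
3.7 [578.2 155.  101.8] [ 0.     0.998 -0.062  0.002] [ 0.99 -0.43  0.68] 0.1827216301588374
```

```bash
python3 -m creep '[{"hand":0,"linear":[-0.1,0.3,-0.4],"angular":[0,0,0]},{"hand":0,"linear":[-0.1,0.3,-0.7],"angular":[0,0,0]},{"hand":0,"linear":[-0.1,0.3,-1.0],"angular":[0,0,0]},{"hand":0,"linear":[-0.1,0.3,-1.2],"angular":[0,0,0]},{"hand":0,"linear":[-0.1,0.3,-1.2],"angular":[0,0,0]},{"hand":0,"linear":[-0.1,0.3,-1.2],"angular":[0,0,0]}]'
python3 - <<'E'
from h import *
for _ in range(3): cap('wrist','w3.png'); st()
E
```

```text
t: 4.3
tcp_pos: [576.9, 158.5, 90.2]
tool_rot: [0.0, 0.998, -0.062, 0.002]
wrist_force: [-2.6, 1.0, 4.6]
opening: 0.0
4.35 [576.9 158.6  90.1] [ 0.     0.998 -0.062  0.002] [-2.25  1.05  4.99] -0.2973087041082012
4.4 [576.9 158.5  90.1] [ 0.     0.998 -0.062  0.002] [-1.79  1.48  4.59] -0.15431977302296965
4.45 [576.9 158.5  90.1] [ 0.     0.998 -0.062  0.002] [-2.12  1.84  4.68] 0.25399129122476777
```

View pics/w3.png

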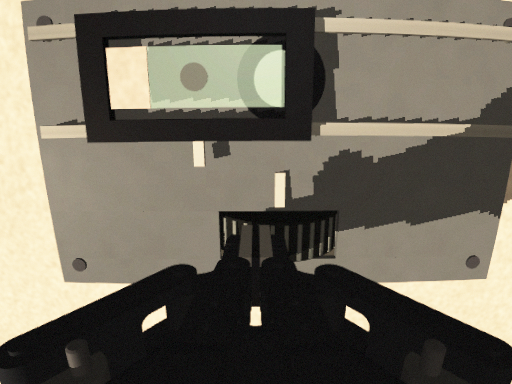

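The tip is pressed on the wheel at 4.7 N and z = 90. Now I draw toward −y.

```bash
python3 -m creep '[{"hand":0,"linear":[-0.05,-0.4,0],"angular":[0,0,0]},{"hand":0,"linear":[-0.09,-0.8,0],"angular":[0,0,0]},{"hand":0,"linear":[-0.14,-1.2,0],"angular":[0,0,0]},{"hand":0,"linear":[-0.19,-1.6,0],"angular":[0,0,0]},{"hand":0,"linear":[-0.24,-2.0,0],"angular":[0,0,0]},{"hand":0,"linear":[-0.28,-2.4,0],"angular":[0,0,0]},{"hand":0,"linear":[-0.31,-2.6,0],"angular":[0,0,0]},{"hand":0,"linear":[-0.31,-2.6,0],"angular":[0,0,0]},{"hand":0,"linear":[-0.31,-2.6,0],"angular":[0,0,0]}]'
cat > m.py <<'E'
import sys
from h import *
from scipy.spatial.transform import Rotation as R
s=robot.read_state(); cap('wrist',sys.argv[1]); st()
T=np.eye(4); q=s['tool_rot']; T[:3,:3]=R.from_quat([q[1],q[2],q[3],q[0]]).as_matrix(); T[:3,3]=s['tcp_pos']
np.save('T.npy',T@np.array(robot.camera_info('wrist')['hand_eye']))
E
python3 m.py w4.png
```

```text
t: 5.35
tcp_pos: [573.6, 131.0, 89.8]
tool_rot: [0.001, 0.998, -0.062, 0.002]
wrist_force: [-3.6, -1.7, 4.1]
opening: -0.5
5.4 [573.6 131.3  89.8] [ 0.001  0.998 -0.062  0.002] [-2.82 -2.4   5.6 ] -0.49325694947347976
```

View pics/w4.png

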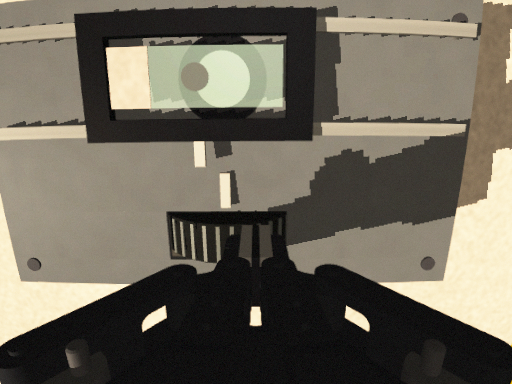

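The carriage followed. The pointer is now at (200,154) and the deck line at (225,190).

```bash
cat > off.py <<'E'
import sys
from h import *
T=np.load('T.npy'); a=[float(v) for v in sys.argv[1:]]
y=np.array([.117,.993])
L=onz('wrist',a[:2],80,T)
for z in (84,88,92): print(z,((onz('wrist',a[2:],z,T)-L)[:2]@y).round(1))
E
python3 off.py 225 190 200 154
```

```text
84 11.2
88 10.5
92 9.7
```

About 10.5 mm remain. I lift, go back and press again.

```bash
python3 -m creep '[{"hand":0,"linear":[0,0,0.7],"angular":[0,0,0]},{"hand":0,"linear":[0,0,1.5],"angular":[0,0,0]},{"hand":0,"linear":[0.15,1.0,1.5],"angular":[0,0,0]},{"hand":0,"linear":[0.25,1.9,1.5],"angular":[0,0,0]},{"hand":0,"linear":[0.25,1.9,1.5],"angular":[0,0,0]},{"hand":0,"linear":[0.25,1.9,1.5],"angular":[0,0,0]},{"hand":0,"linear":[0.25,1.9,1.5],"angular":[0,0,0]}]'; python3 m.py w5.png
```

```text
t: 6.1
tcp_pos: [575.8, 150.1, 104.4]
tool_rot: [0.001, 0.998, -0.062, 0.001]
wrist_force: [-0.6, -0.5, -0.9]
opening: 0.4
6.15 [575.9 149.9 104.4] [ 0.001  0.998 -0.062  0.002] [-0.02 -0.51 -0.49] -0.09922882931218761
```

View pics/w5.png

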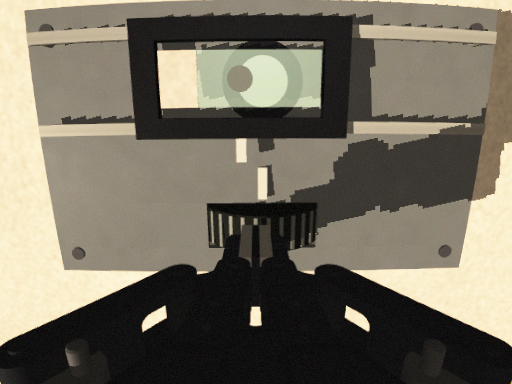

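```bash
python3 off.py 262.5 183 241 150; python3 -m creep '[{"hand":0,"linear":[0,0,-0.5],"angular":[0,0,0]},{"hand":0,"linear":[0,0,-0.9],"angular":[0,0,0]},{"hand":0,"linear":[0,0,-1.2],"angular":[0,0,0]},{"hand":0,"linear":[0,0,-1.45],"angular":[0,0,0]},{"hand":0,"linear":[0,0,-1.45],"angular":[0,0,0]},{"hand":0,"linear":[0,0,-1.45],"angular":[0,0,0]}]'
```

```text
84 11.5
88 11.3
92 11.1
t: 6.75
tcp_pos: [575.8, 150.0, 90.4]
tool_rot: [0.001, 0.998, -0.062, 0.001]
wrist_force: [-1.1, -0.4, 5.0]
opening: 0.0
```

In w5 the line is at (262,183) and the pointer at (241,150), so 11 mm remain. The tip is pressed at 5 N, and I draw 11 mm.

```bash
python3 -m creep '[{"hand":0,"linear":[-0.04,-0.3,0],"angular":[0,0,0]},{"hand":0,"linear":[-0.07,-0.6,0],"angular":[0,0,0]},{"hand":0,"linear":[-0.1,-0.9,0],"angular":[0,0,0]},{"hand":0,"linear":[-0.13,-1.1,0],"angular":[0,0,0]},{"hand":0,"linear":[-0.13,-1.1,0],"angular":[0,0,0]},{"hand":0,"linear":[-0.13,-1.1,0],"angular":[0,0,0]},{"hand":0,"linear":[-0.13,-1.1,0.8],"angular":[0,0,0]},{"hand":0,"linear":[-0.13,-1.1,2.5],"angular":[0,0,0]},{"hand":0,"linear":[-0.13,-1.1,6],"angular":[0,0,0]},{"hand":0,"linear":[-0.13,-1.1,9],"angular":[0,0,0]},{"hand":0,"linear":[-0.13,-1.1,9],"angular":[0,0,0]},{"hand":0,"linear":[-0.13,-1.1,9],"angular":[0,0,0]}]'; python3 m.py w6.png
```

```text
t: 7.95
tcp_pos: [575.0, 138.5, 180.8]
tool_rot: [0.001, 0.998, -0.063, 0.002]
wrist_force: [-0.4, 0.1, -1.0]
opening: -0.2
8.0 [574.  138.3 179.5] [ 0.002  0.998 -0.063  0.001] [-0.47 -0.46 -0.44] 0.03970842195608416
```

View pics/w6.png

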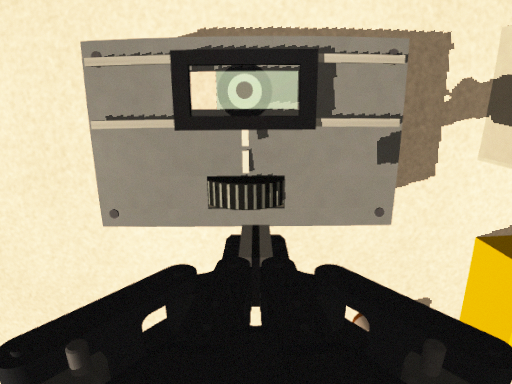

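The pointer (245,138) now lines up with the deck line (246,161), and the slide's dark spot is centred in the window at (244,90). I do a final check and see that the carriage is still before handing in.

```bash
python3 off.py 246 161 245.5 138; python3 -m creep '[{"hand":0,"linear":[0,0,0],"angular":[0,0,0]},{"hand":0,"linear":[0,0,0],"angular":[0,0,0]},{"hand":0,"linear":[0,0,0],"angular":[0,0,0]}]'
python3 - <<'E'
from h import *
im=cap('top','top2.png'); a=cv2.imread('pics/top1.png')
f=lambda i:cv2.resize(i[110:200,75:295],None,fx=3.5,fy=3.2,interpolation=cv2.INTER_CUBIC)
cv2.imwrite('pics/cmp.png',cv2.convertScaleAbs(np.vstack([f(a),f(im)]),alpha=1.8)); st()
E
```

```text
84 -0.0
88 -0.1
92 -0.3
t: 8.3
tcp_pos: [573.1, 137.9, 178.1]
tool_rot: [0.002, 0.998, -0.063, -0.0]
wrist_force: [0.3, 0.1, -0.5]
opening: 0.1
8.35 [573.4 138.1 178.5] [ 0.002  0.998 -0.063 -0.   ] [-1.37  0.52  0.7 ] -0.18153228502130947
```

View pics/cmp.png

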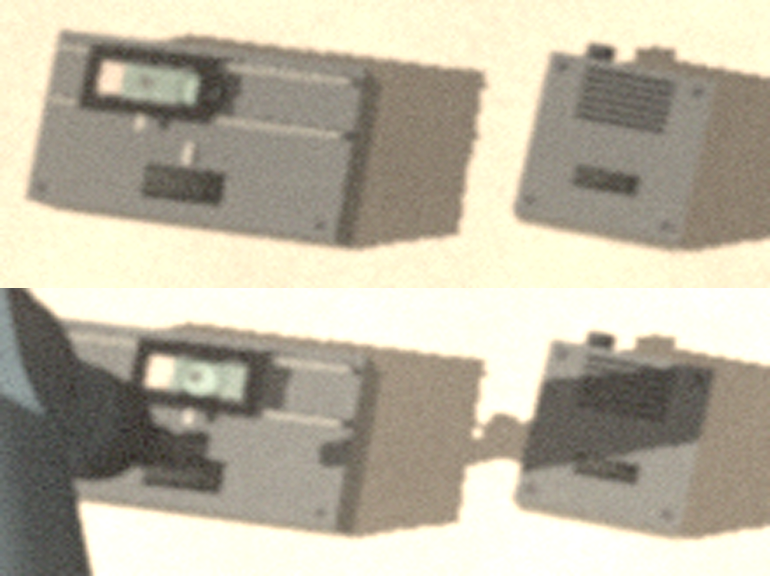

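The before/after top view shows the carriage centred over the window at (197,378). The lamp box is where it was, with only the arm's shadow on it, and the arm is clear above.

```bash
python3 -c "
from plant import robot
print(robot.close_job())"
```

```text
the job is handed in; nothing more can be done
None
```

I centred the slide over the window with two strokes of the viewer's thumbwheel, then lifted the closed fingertips clear and handed the job in at about 8.4 s. The strokes were about 27 mm and 11 mm, pressed at about 5 N.

- **Centring:** in the last wrist picture the pointer is within about 0.3 mm of the deck line, and the top view also shows the slide centred.
- **Contact:** the fingertips are about 85 mm above the wheel, and the wrist force is within the noise I saw with the arm clear. No move went near the carriage.
- **Dimmer:** no move went near the lamp box, and it looks unchanged in the top view. I could not measure the dimmer's angle directly.
- **Disagreement:** the first stroke was about 27 mm, but my picture measurements put the carriage's travel at about 30 mm. I took the remaining distance from a new picture before the second stroke.

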